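# Clear the breadboard plate and pack its hardware away

### The arm

A 6-joint arm with a two-finger parallel gripper is mounted at the origin on the work surface. World frame = base frame: x ahead of the robot, y to its left, z up, the work surface at z = 0. Lengths are in m, angles in rad, forces in N, time in s.
With the tool pointing down it reaches from about 0.25 to 0.775 m from the base axis. Payload 4 kg.
Tool frame: the origin (TCP) lies at the very end of the fingers, on their centre line; the grasp point (between the pads) lies 19 mm behind it; z points along the fingers, y is the line along which they close (so a half turn about z gives the same grasp; the last joint's range is limited). The gripper opens to 94 mm and grips with 3 to 60 N. Pads are 16 mm wide; open, the fingers measure 119 mm over their backs; the gripper's body (75 mm by 177 mm) begins 78 mm behind the grasp point.
Start: joints at [-1.318, 0.087, 1.371, -0, 1.684, -0.103], TCP at [0.192, -0.516, 0.171] pointing down, gripper open.
Joint ranges: [-3.1, 3.1], [-0.76, 2.03], [0.27, 2.55], [-1.08, 4.22], [0.17, 2.65], [-2.57, 2.57]. Speed limits (rad/s): [2.79, 2.79, 3.14, 3.14, 3.14, 3.14].

### API

Orientations are given as [roll, pitch, yaw] about the fixed x, y, z axes, in that order (R = Rz(yaw) Ry(pitch) Rx(roll)).
In Python, from bench import robot gives the robot as it stands. The module is installed in compiled form; this text tells all that it offers.
- The arm moves only by the tool move_arm, never from a script. Its argument "deltas" is one flat list of numbers, 7 for each row, row after row: the turn, a rotation vector about the tool's x, y, z in rad, then the shift along the tool's x, y, z in cm, then the closure, from -1 (fully open) to 1 (shut). A call has 1 to 8 rows; each row is the pose to reach, as a shift and turn from the pose commanded when the call began, along the tool's axes at that moment; what a row does not reach only later rows make up. A row lasts 1/10 s, in which the tool goes at most 50 mm and 8.59 degrees, less where a joint would pass 70% of its speed; a pose out of reach is approached as far as the arm can. A call with a gripper value outside its range is refused whole. The fingers move at their own pace and stop on an object; the grip force is fixed at half the most. Time passes only in rows, so rows that repeat a pose let the fingers close. It gives the time, the measured TCP pose, the force, the opening and the grip force at its end, in the units of the state.
- robot.get_obs(): the state, without advancing time (a new reading comes with each control period).
- robot.snapshot(name): name is "side" or "top"; returns a dict with "image" (400x640x3 uint8, red, green, blue), "depth" (400x640 float32, m along the optical axis (not along the pixel's ray), 0 where there is no reading), "fov_y" (degrees; the focal length in pixels is half the picture's height over the tangent of half this angle, whatever the lens; pixels are square), "cx", "cy" (the principal point, pixels), "origin" and "orientation" of the camera in the world. Camera axes: x right, y up, looking along -z (the intrinsics and any distortion apply to the point x, -y, -z); pixel columns grow to the right and rows downward; lengths in m; the calibration is good to about 2 mm. A picture is of the moment at which its call begins.
- robot.close_job(): hands the job in; it is judged then, once.
The state is a dict: "time": time; "joint_positions": joint angles; "qvel": joint speeds; "joint_torque": joint torques, N m; "tool_pos": TCP position; "ee_rot": TCP orientation; "wrist_force": force on the tool from outside, world axes, zero at the start; "wrist_torque": the same for the moment, N m; "width": finger opening in m; "finger_force": force on a finger pad.
Only numpy, scipy, OpenCV 4.12 (cv2) and the standard library are available. Lean on these libraries where they do the work, as an engineer would, in place of code of your own. Each camera call takes 0.05 s, during which the arm holds its last target. There are 200 camera calls.

### The job

Pick up the scraper block and sweep the three brass offcuts off the small breadboard plate into the trough along its edge, without touching the offcuts with the gripper. Then lay the scraper in the tray compartment of its own size, and also lay the slotted base and the long strap, each flat and fully down in its own compartment, right way up and not dropped in. Leave the jar, the meter and the lens on its post where they are.

Things in the scene. Friction and masses are not known exactly. Their poses are not given: they have to be found in the camera images.
- tray: Shallow black tray fixed to the bench, 186 (x) x 200 (y) mm: floor 4 mm thick, dividers 10 mm high on it (tops 14 mm above the bench), three compartments with pale floors, each fits only its part. Beside the middle of each, the dividers are cut away over 50 mm for fingers; 30 mm is free there between compartments. Origin: centre of the underside, z up. It stands left or right.
- slot_strap (a point): Centre of the floor of the strap's compartment, 170 mm along the tray's x, 34 mm along its y; axes as the tray's.
- slot_scraper (a point): Centre of the floor of the scraper's compartment, 120 mm along the tray's y, 44 mm along its x; axes as the tray's.
- slot_base (a point): Centre of the floor of the base's compartment, 100 mm along the tray's y, 62 mm along its x; axes as the tray's.
- plate: Small steel breadboard plate with a grid of dark holes, fixed to the bench, 140 (x) x 160 (y) x 25 mm high, without rims. Along its whole -x edge (towards the robot) runs a dark open trough. Origin: centre of the plate's underside, z up. It stands on the side across from the tray.
- plate_top (a point): Centre of the plate's top face, 25 mm above the bench; axes as the plate's.
- trough (a point): Centre of the trough's floor, 4 mm above the bench, 100 mm from the plate's centre along its -x. Inside it is 60 mm (x) x 152 mm (y); its walls end 16 mm above the bench, 9 mm lower than the plate's top.
- scraper: Scraper block: a dark steel foot 110 (x) x 36 (y) x 10 mm, on it a black grip bar 90 (x) x 22 (y) x 24 mm, 34 mm high in all, 0.18 kg. Swept sideways, along its y, its 110 mm long side pushes the chips. Origin: centre of the underside, z up.
- base: Slotted base: flat dark steel plate 90 (x) x 54 (y) x 12 mm with two pale slots along its middle on top, about 0.16 kg. Origin: centre of the underside, z up.
- strap: Long strap: flat dark steel bar 160 (x) x 26 (y) x 12 mm with four pale round holes on top, about 0.16 kg. Origin: centre of the underside, z up.
- chip0: Brass offcut (chip), 18 x 14 x 10 mm, 21 g, one of three alike lying on the plate, within 50 mm of the plate's middle. Origin: centre of the underside.
- chip1: Brass offcut (chip), 18 x 14 x 10 mm, 21 g, one of three alike lying on the plate, within 50 mm of the plate's middle. Origin: centre of the underside.
- chip2: Brass offcut (chip), 18 x 14 x 10 mm, 21 g, one of three alike lying on the plate, within 50 mm of the plate's middle. Origin: centre of the underside.
- jar: Bystander: white jar with a grey cap, 60 mm in diameter, 85 mm high. Origin: centre of the underside.
- meter: Bystander: grey hand-held meter lying flat, 75 x 150 x 34 mm. Origin: centre of the underside.
- lens_post: Bystander: lens in a round mount on a post with a round foot of 64 mm diameter, 88 mm high. Origin: centre of the underside.

How it is judged:
On the way, in this order (a step that is already met when the one before it is completed fails the run):
1. the held scraper is brought down onto the plate (foot within 12 mm of its top) (contact force between scraper and the fingers above 1 N and x of scraper in the frame of plate_top between -0.1 and 0.1 m and y of scraper in the frame of plate_top between -0.09 and 0.09 m and z of scraper in the frame of plate_top below 0.012 m), for 0.1 s.
2. all three offcuts lie in the trough while the scraper is still held (contact force between scraper and the fingers above 1 N and x of chip0 in the frame of trough between -0.032 and 0.032 m and y of chip0 in the frame of trough between -0.08 and 0.08 m and z of each of chip0, chip1, chip2 in the frame of trough below 0.018 m and x of chip1 in the frame of trough between -0.032 and 0.032 m and y of chip1 in the frame of trough between -0.08 and 0.08 m and x of chip2 in the frame of trough between -0.032 and 0.032 m and y of chip2 in the frame of trough between -0.08 and 0.08 m), for 0.1 s.
At the end, for the whole second after the job is handed in: The three offcuts lie in the trough, and scraper, base and strap each lie at rest in their own compartments: centred within 9 mm along and 7.5 mm across it, underside within 3 mm of its floor, long side along the compartment within 0.12 rad (either way round), level within 0.06 rad and right way up (x of chip0 in the frame of trough between -0.032 and 0.032 m and y of chip0 in the frame of trough between -0.08 and 0.08 m and z of each of chip0, chip1, chip2 in the frame of trough below 0.018 m and x of chip1 in the frame of trough between -0.032 and 0.032 m and y of chip1 in the frame of trough between -0.08 and 0.08 m and x of chip2 in the frame of trough between -0.032 and 0.032 m and y of chip2 in the frame of trough between -0.08 and 0.08 m and y of scraper in the frame of slot_scraper between -0.009 and 0.009 m and x of scraper in the frame of slot_scraper between -0.0075 and 0.0075 m and z of scraper in the frame of slot_scraper between -0.003 and 0.003 m and angle between the x axis of each of scraper, base and the y axis of tray, either way round below 0.12 rad and angle between each of scraper, base, strap's own z axis and vertical below 0.06 rad and linear speed of each of scraper, base, strap below 0.02 m/s and y of base in the frame of slot_base between -0.009 and 0.009 m and x of base in the frame of slot_base between -0.0075 and 0.0075 m and z of base in the frame of slot_base between -0.003 and 0.003 m and x of strap in the frame of slot_strap between -0.009 and 0.009 m and y of strap in the frame of slot_strap between -0.0075 and 0.0075 m and z of strap in the frame of slot_strap between -0.003 and 0.003 m and angle between the x axis of strap and the x axis of tray, either way round below 0.12 rad); the robot touches nothing.
It fails at once if the jar, the meter or the lens post is moved more than 30 mm (distance of any of jar, meter, lens_post from where it was at the start of the episode above 0.03 m).
It fails at once if an offcut is touched by the gripper or arm (contact force between any of chip0, chip1, chip2 and the arm above 0.5 N or contact force between any of chip0, chip1, chip2 and the fingers above 0.5 N).
It fails at once if the scraper, base or strap is dropped (falls free faster than 0.6 m/s, about 18 mm) ((linear speed of scraper above 0.6 m/s and contact force between scraper and the fingers below 0.05 N) or (linear speed of base above 0.6 m/s and contact force between base and the fingers below 0.05 N) or (linear speed of strap above 0.6 m/s and contact force between strap and the fingers below 0.05 N)).
It also fails if it takes over 67 s, if anything falls off the work surface, if the arm or the gripper's body presses on something with over 40 N, if the wrist force passes 120 N, or if a joint passes its speed limit or range.

## Working session

There is one attempt and no reset: what is moved stays moved. The work goes in short steps, Python scripts to look and compute and a tool call to move; the robot and the scene stay as the last step left them, time stands still between calls to the robot, and variables do not carry over. Pictures are saved under pics/ and viewed, at most 10 in all, crops included, and the job is handed in when it is done.

Besides the shell and the picture viewer there is one more tool, called after "Emit:" as a command line: name --argument value ..., lists and objects as JSON in quotes. move_arm: Moves the arm, as the interface text tells. Its arguments: {"type":"object","properties":{"deltas":{"type":"array","items":{"type":"number"}}},"required":["deltas"]}

```bash
mkdir -p pics; cat > h.py <<'E'
import numpy as np, cv2
from bench import robot
def snap(n,f=None):
    s=robot.snapshot(n)
    if f: cv2.imwrite('pics/'+f,s['image'][:,:,::-1])
    return s
def K(s):
    f=200/np.tan(np.radians(s['fov_y'])/2); return f
def R(s):
    o=np.array(s['orientation'])
    if o.shape==(3,3): return o
    if o.size==4: raise Exception('quat')
    from scipy.spatial.transform import Rotation as Ro
    return Ro.from_euler('xyz',o).as_matrix()
def ray(s,uv,z):
    uv=np.atleast_2d(uv).astype(float); f=K(s)
    d=np.c_[(uv[:,0]-s['cx'])/f,-(uv[:,1]-s['cy'])/f,-np.ones(len(uv))]@R(s).T
    o=np.array(s['origin']); t=(z-o[2])/d[:,2]
    return o+d*t[:,None]
def cloud(s):
    v,u=np.mgrid[:400,:640]; f=K(s); D=s['depth']
    p=np.stack([(u-s['cx'])/f*D,-(v-s['cy'])/f*D,-D],-1)@R(s).T+np.array(s['origin'])
    p[D==0]=np.nan
    return p
E
python3 - <<'E'
from h import *
for n in('top','side'):
    s=snap(n,n+'0.png'); print({k:v for k,v in s.items() if k not in('image','depth')}, s['depth'].min(),s['depth'].max())
    np.savez(n+'0.npz',**{k:v for k,v in s.items()})
print(robot.get_obs())
E
```

```text
{'fov_y': 46.28105114979387, 'cx': 321.0285748747712, 'cy': 197.2074908321402, 'origin': array([ 0.46195155, -0.00752231,  1.23757367]), 'orientation': array([ 0.11579075, -0.01819629, -1.55944415])} 0.0 2.143498
{'fov_y': 51.844798452151096, 'cx': 317.46956881055814, 'cy': 191.0989723242491, 'origin': array([0.26318724, 0.45742113, 0.718205  ]), 'orientation': array([ 0.72751595, -0.01538823, -2.48727475])} 0.0 3.0961828
{'time': 0.1, 'joint_positions': array([-1.31811232e+00,  8.78809622e-02,  1.37204270e+00, -1.37029056e-05,
        1.68359510e+00, -1.03077201e-01]), 'qvel': array([ 0.001685  , -0.00202549, -0.00346711, -0.00053257, -0.00119951,
       -0.00169021]), 'joint_torque': array([ 1.75293644e-03, -3.41251230e+01, -3.03302228e+01,  7.17891078e-02,
        3.03757098e-02, -9.32046078e-05]), 'tool_pos': array([ 0.19143412, -0.51503394,  0.169452  ]), 'ee_rot': array([-3.13967537e+00, -1.84639751e-04,  3.55759504e-01]), 'wrist_force': array([ 0.32745398, -0.92699695,  0.09917995]), 'wrist_torque': array([ 0.01141767, -0.02427296, -0.00394066]), 'finger_force': 0.0, 'width': 0.09406341916662032}
```

View pics/top0.png

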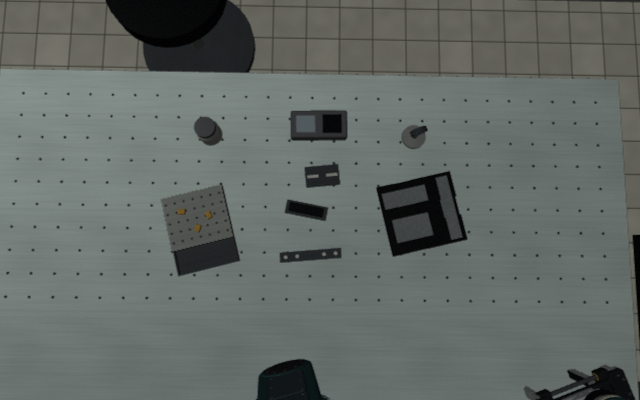

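View pics/side0.png

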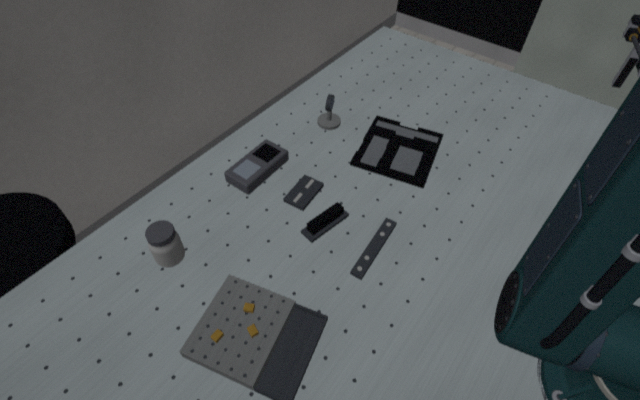

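The top view shows the plate with three chips at about (200,217), trough at (207,256), tray at (422,213), base at (322,176), scraper at (306,210) and strap at (311,255). The side view shows the same layout: scraper (325,222), strap (374,248), plate (250,330).

```bash
cat >> h.py <<'E'
def load(n): return dict(np.load(n+'0.npz'))
def rect(s,mask,z,box=None):
    m=np.zeros((400,640),np.uint8)
    x0,y0,x1,y1=box or (0,0,640,400); m[y0:y1,x0:x1]=mask[y0:y1,x0:x1]
    cs,_=cv2.findContours(m,cv2.RETR_EXTERNAL,cv2.CHAIN_APPROX_NONE)
    c=max(cs,key=cv2.contourArea)[:,0].astype(float)
    p=ray(s,c,z)[:,:2]*1000
    r=cv2.minAreaRect(p.astype(np.float32)); (a,b),(w,h),t=r
    if w<h: w,h,t=h,w,t+90
    return np.round([a,b,w,h,(t+90)%180-90],1)   # centre mm, long, short, angle of long side
E
python3 - <<'E'
from h import *
B={'top':dict(tray=(365,160,480,265),base=(298,155,348,195),scr=(278,192,335,226),strap=(270,240,350,268),plate=(150,175,250,285)),
'side':dict(tray=(340,105,455,195),base=(275,168,332,214),scr=(292,194,358,246),strap=(340,208,405,285),plate=(170,265,335,400))}
Z=dict(tray=.014,base=.012,scr=.010,strap=.012,plate=.025)
for n in B:
    s=load(n); im=s['image']; g=cv2.cvtColor(im,cv2.COLOR_RGB2GRAY); bench=int(np.median(g[150:300,250:420])); print(n,bench)
    for k,b in B[n].items():
        th=bench*0.72
        if k=='plate':
            for t in (0.5,0.9): print(k,t,rect(s,((g<bench*t)).astype(np.uint8),.016 if t==.5 else .02,b))
        else: print(k,rect(s,(g<th).astype(np.uint8),Z[k],b))
    hsv=cv2.cvtColor(im,cv2.COLOR_RGB2HSV); m=cv2.inRange(hsv,(10,110,80),(35,255,255))
    _,_,st,c=cv2.connectedComponentsWithStats(m)
    for i in range(1,len(c)):
        if st[i,4]>12: print('chip',c[i].round(1),st[i,4],(ray(s,c[i],.033)[0]*1000).round())
    P=cloud(s)
    print('plate z',np.nanmedian(P[(220,320)[n=='side'],(190,215)[n=='side']]),[P[v,u].round(3) for u,v in ([(440,100),(220,200),(322,160)] if n=='top' else [(300,260),(240,300)])])
    for nm in ('jar','lens','meter'):
        b={'top':dict(jar=(190,110,225,150),lens=(395,115,430,155),meter=(285,105,352,145)),'side':dict(jar=(140,215,190,270),lens=(310,90,345,135),meter=(220,135,292,195))}[n][nm]
        Q=P[b[1]:b[3],b[0]:b[2]].reshape(-1,3); Q=Q[Q[:,2]>.02]; print(nm,Q.min(0).round(3),Q.max(0).round(3))
E
```

```text
top 112
tray [ 568.1 -291.9  204.   192.   -76.6]
base [664.1 -29.4  89.2  64.2 -83.9]
scr [570.9  11.1 109.   36.8  79.4]
strap [453.4  -2.4 159.7  28.5 -85.5]
plate 0.5 [467.6 271.6 160.5 103.4 -74.6]
plate 0.9 [513.6 284.2 220.8 167.6  14.9]
chip [180.7 210.9] 34 [562. 332.  33.]
chip [207.9 214.4] 34 [554. 262.  33.]
chip [196.8 227.5] 35 [520. 289.  33.]
plate z 0.30960163460257195 [array([ 0.879, -0.352, -0.001]), array([0.592, 0.234, 0.026]), array([ 0.708, -0.03 , -0.004])]
jar [0.741 0.238 0.02 ] [0.797 0.294 0.092]
lens [ 0.76  -0.296  0.024] [ 0.784 -0.253  0.093]
meter [ 0.758 -0.095  0.02 ] [0.834 0.054 0.043]
side 120
tray [ 565.  -287.5  214.8  187.9  -76.6]
base [661.3 -27.6  95.9  61.5 -83.9]
scr [572.6   7.1 123.3  46.5  79.2]
strap [452.7   0.5 165.3  27.4 -84.9]
plate 0.5 [449.1 267.4 164.6  68.  -75.3]
plate 0.9 [510.6 288.9 219.1 176.8  15.3]
chip [248.3 307.2] 79 [555. 262.  33.]
chip [252.  329.8] 78 [521. 288.  33.]
chip [216.3 334.8] 80 [562. 332.  33.]
plate z 0.3133368312555279 [array([0.557, 0.114, 0.   ]), array([0.58 , 0.259, 0.025])]
jar [0.741 0.241 0.02 ] [0.797 0.299 0.089]
lens [ 0.76  -0.292  0.021] [ 0.781 -0.251  0.089]
meter [ 0.757 -0.094  0.02 ] [0.836 0.058 0.038]
```

```bash
cat >> h.py <<'E'
from scipy.spatial.transform import Rotation as Ro
def go(x,y,z,psi):  # target TCP mm, deg -> turn and shift in the tool axes
    o=robot.get_obs(); C=Ro.from_euler('xyz',o['ee_rot']); T=Ro.from_euler('xyz',[np.pi,0,np.radians(psi)])
    print('turn',(C.inv()*T).as_rotvec().round(3),'shift cm',(C.inv().apply(np.array([x,y,z])/1000-o['tool_pos'])*100).round(2),'| at',(o['tool_pos']*1000).round(1),np.degrees(o['ee_rot']).round(1),o['width'].round(4),o['finger_force'],o['wrist_force'].round(1))
E
python3 - <<'E'
from h import *
for n,tb,pb in (('top',(375,168,470,258),(155,178,245,280)),('side',(345,112,448,190),(170,265,335,400))):
    s=load(n); g=cv2.cvtColor(s['image'],cv2.COLOR_RGB2GRAY)
    # tray hull then pale areas inside
    m=np.zeros_like(g); m[tb[1]:tb[3],tb[0]:tb[2]]=(g<45)[tb[1]:tb[3],tb[0]:tb[2]]
    cs,_=cv2.findContours(m,cv2.RETR_EXTERNAL,cv2.CHAIN_APPROX_NONE); h=cv2.convexHull(max(cs,key=cv2.contourArea))
    hm=cv2.erode(cv2.fillConvexPoly(np.zeros_like(g),h,1),np.ones((5,5)))
    pale=((g>45)&(hm>0)).astype(np.uint8)
    N,L,st,c=cv2.connectedComponentsWithStats(pale,connectivity=4)
    for i in range(1,N):
        if st[i,4]>100: print(n,'slot',c[i].round(),rect(s,(L==i).astype(np.uint8),.004))
    # plate top by height
    P=cloud(s); b=pb; z=P[...,2]
    m=((z>.019)&(z<.045)).astype(np.uint8); m=cv2.morphologyEx(m,cv2.MORPH_OPEN,np.ones((3,3)))
    print(n,'plate',rect(s,m,.025,b))
go(571,10,150,79.3)
E
```

```text
top slot [449. 207.] [ 583.8 -366.9  168.8   33.5   13.4]
top slot [405. 197.] [ 609.8 -251.   118.    43.3  -76.5]
top slot [412. 227.] [ 529.1 -270.3   97.8   61.4  -76.7]
top plate [545.9 292.  160.8 140.2 -75.2]
side slot [407. 131.] [ 585.5 -371.3  169.2   44.7   15.1]
side slot [374. 151.] [ 611.8 -256.6  113.3   44.5  -76.6]
side slot [406. 160.] [ 530.6 -275.5   92.4   62.8  -77. ]
side plate [545.7 294.2 161.2 141.5 -75.3]Traceback (most recent call last):
  File "<stdin>", line 16, in <module>
  File "h.py", line 38, in go
    print('turn',(C.inv()*T).as_rotvec().round(3),'shift cm',(C.inv().apply(np.array([x,y,z])/1000-o['tool_pos'])*100).round(2),'| at',(o['tool_pos']*1000).round(1),np.degrees(o['ee_rot']).round(1),o['width'].round(4),o['finger_force'],o['wrist_force'].round(1))
                                                                                                                                                                                                      ^^^^^^^^^^^^^^^^
AttributeError: 'float' object has no attribute 'round'
```

```bash
sed -i "s/o\['width'\].round(4)/round(float(o['width']),4)/" h.py; python3 -c "
from h import *
go(569,-5,150,79.3)"
```

```text
turn [-2.000e-03 -1.000e-03 -1.028e+00] shift cm [ 53.16 -34.66   2.02] | at [ 191.4 -515.   169.5] [-179.9   -0.    20.4] 0.0941 0.0 [ 0.3 -0.9  0.1]
```

Emit:
move_arm --deltas '[-0.002,-0.001,-1.028,53.2,-34.7,2.0,-1,-0.002,-0.001,-1.028,53.2,-34.7,2.0,-1,-0.002,-0.001,-1.028,53.2,-34.7,2.0,-1,-0.002,-0.001,-1.028,53.2,-34.7,2.0,-1,-0.002,-0.001,-1.028,53.2,-34.7,2.0,-1,-0.002,-0.001,-1.028,53.2,-34.7,2.0,-1,-0.002,-0.001,-1.028,53.2,-34.7,2.0,-1,-0.002,-0.001,-1.028,53.2,-34.7,2.0,-1]'

```text
time: 0.9
tool_pos: [0.43, -0.1922, 0.1575]
ee_rot: [3.141, 0.002, 1.386]
wrist_force: [0.8, 0.1, 0.9]
width: 0.0939
finger_force: 0.0
```

```bash
python3 -c "
from h import *
go(569,-5,80,79.3)"
```

```text
turn [0.001 0.002 0.002] shift cm [20.97 10.21  7.72] | at [ 430.  -192.2  157.5] [1.799e+02 1.000e-01 7.940e+01] 0.0939 0.0 [0.8 0.1 0.9]
```

Emit:
move_arm --deltas '[0,0,0,21.0,10.2,7.7,-1,0,0,0,21.0,10.2,7.7,-1,0,0,0,21.0,10.2,7.7,-1,0,0,0,21.0,10.2,7.7,-1,0,0,0,21.0,10.2,7.7,-1,0,0,0,21.0,10.2,7.7,-1,0,0,0,21.0,10.2,7.7,-1,0,0,0,21.0,10.2,7.7,-1]'

```text
time: 1.7
tool_pos: [0.5684, -0.0079, 0.0809]
ee_rot: [3.14, 0.002, 1.383]
wrist_force: [-0.9, -0.1, 0.4]
width: 0.0939
finger_force: 0.0
```

```bash
python3 -c "
from h import *
go(569,-5,16,79.3)
snap('side','side1.png')
s=snap('side'); cv2.imwrite('pics/side1c.png',cv2.resize(s['image'][150:290,230:420,::-1],None,fx=4,fy=4,interpolation=cv2.INTER_CUBIC))"
```

```text
turn [ 0.001  0.002 -0.001] shift cm [ 0.31 -0.    6.49] | at [568.4  -7.9  80.9] [1.799e+02 1.000e-01 7.920e+01] 0.0939 0.0 [-0.9 -0.1  0.4]
```

View pics/side1c.png

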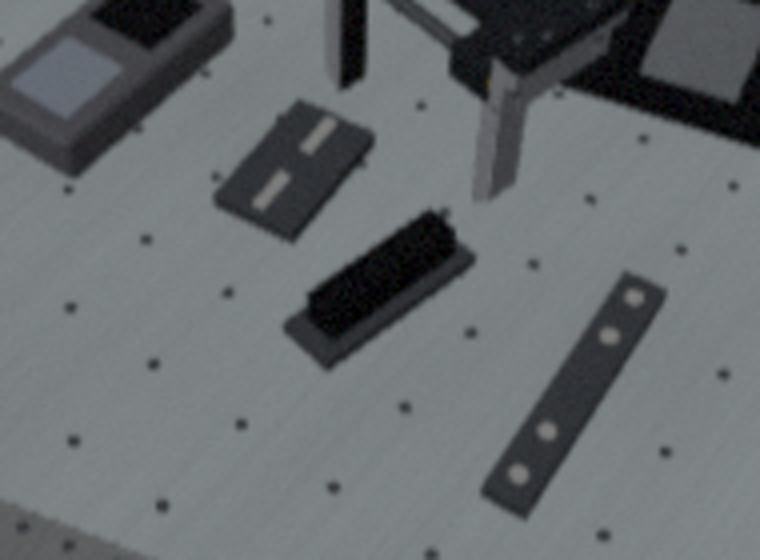

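Fingers at (345,75) and (490,190) straddle the scraper bar (crop (385,270)); descend and grip.

Emit:
move_arm --deltas '[0,0.002,0,0.3,0,3.0,-1,0,0.002,0,0.3,0,6.0,-1,0,0.002,0,0.3,0,6.5,-1,0,0.002,0,0.3,0,6.5,-0.2,0,0.002,0,0.3,0,6.5,0.4,0,0.002,0,0.3,0,6.5,1,0,0.002,0,0.3,0,6.5,1,0,0.002,0,0.3,0,6.5,1]'

```text
time: 2.6
tool_pos: [0.57, -0.0042, 0.0167]
ee_rot: [3.139, -0.0, 1.384]
wrist_force: [0.6, -0.5, 0.2]
width: 0.0574
finger_force: 0.0
```

Emit:
move_arm --deltas '[0,0,0,0,0,0,1,0,0,0,0,0,0,1,0,0,0,0,0,0,1,0,0,0,0,0,-0.5,1,0,0,0,0,0,-2,1,0,0,0,0,0,-6,1,0,0,0,0,0,-8,1,0,0,0,0,0,-8,1]'

```text
time: 3.4
tool_pos: [0.5726, -0.0045, 0.1015]
ee_rot: [3.13, -0.001, 1.384]
wrist_force: [0.1, 1.1, 0.3]
width: 0.0005
finger_force: 0.0
```

```bash
python3 - <<'E'
from h import *
R0=lambda a,b,t:(546+a*np.cos(t)-b*np.sin(t),293+a*np.sin(t)+b*np.cos(t))
t=np.radians(14.9)
for a in (67,-66): print(a,R0(a,-15,t))
x,y=R0(67,-15,t); go(x,y,95,104.9)
s=snap('side','side2.png'); cv2.imwrite('pics/side2c.png',cv2.resize(s['image'][100:290,200:460,::-1],None,fx=3,fy=3))
E
```

```text
67 (np.float64(614.6041892118495), np.float64(295.7322559515447))
-66 (np.float64(486.0761706621127), np.float64(261.5335944619701))
turn [ 0.011  0.002 -0.447] shift cm [30.28 -1.46  0.66] | at [572.6  -4.5 101.5] [ 1.793e+02 -1.000e-01  7.930e+01] 0.0005 0.0 [0.1 1.1 0.3]
```

View pics/side2c.png

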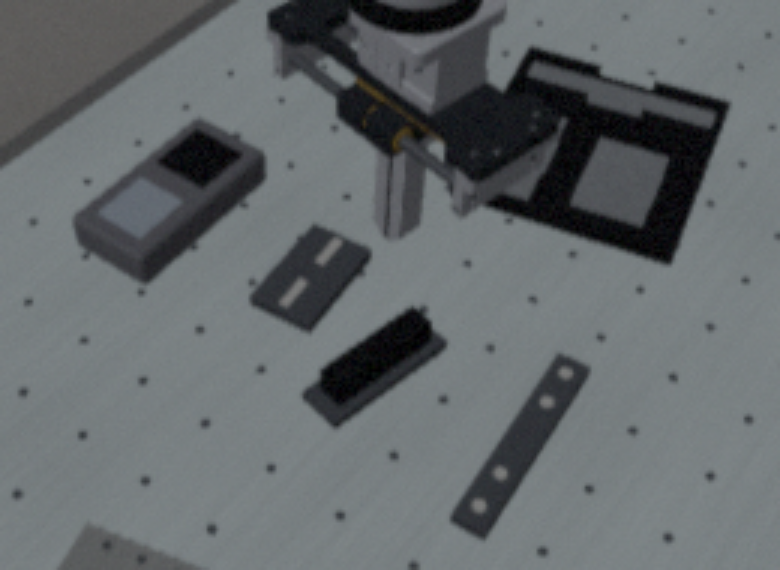

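The fingers had not finished closing when I lifted; the scraper stays on the bench at crop (375,365). Re-measure, reopen and retry with a longer close.

```bash
python3 - <<'E'
from h import *
for n,b in (('side',(292,194,358,246)),('top',(278,192,335,226))):
    s=snap(n); g=cv2.cvtColor(s['image'],cv2.COLOR_RGB2GRAY)
    print(rect(s,(g<.72*117).astype(np.uint8),.01,b), rect(load(n),(cv2.cvtColor(load(n)['image'],cv2.COLOR_RGB2GRAY)<.72*117).astype(np.uint8),.01,b))
go(569,-5,60,79.3)
E
```

```text
[572.6   6.7 122.5  46.1  79.3] [572.7   7.2 123.3  46.5  79. ]
[574.7  11.  148.   87.3 -89.2] [570.9  11.2 110.   36.8  79.4]
turn [-0.  0. -0.] shift cm [-0.08  0.06  3.49] | at [568.6  -4.1  94.9] [-180.     0.    79.3] 0.0006 0.0 [-0.3 -1.3 -0.4]
```

Scraper unmoved. Open, then descend and close with time.

Emit:
move_arm --deltas '[0,0,0,-0.1,0.1,0,-1,0,0,0,-0.1,0.1,0,-1,0,0,0,-0.1,0.1,0,-1,0,0,0,-0.1,0.1,0,-1,0,0,0,-0.1,0.1,0,-1,0,0,0,-0.1,0.1,0,-1,0,0,0,-0.1,0.1,2,-1,0,0,0,-0.1,0.1,3.5,-1]'

```text
time: 4.35
tool_pos: [0.5702, -0.0053, 0.0601]
ee_rot: [3.14, -0.0, 1.384]
wrist_force: [1.2, -0.4, -0.3]
width: 0.0609
finger_force: 0.0
```

Emit:
move_arm --deltas '[0,0,0,0,0,2,-0.6,0,0,0,0,0,4,-0.4,0,0,0,0,0,4.4,-0.2,0,0,0,0,0,4.4,1,0,0,0,0,0,4.4,1,0,0,0,0,0,4.4,1,0,0,0,0,0,4.4,1,0,0,0,0,0,4.4,1]'

```text
time: 5.15
tool_pos: [0.5707, -0.0054, 0.0175]
ee_rot: [3.139, -0.0, 1.384]
wrist_force: [-0.3, 0.8, -0.4]
width: 0.0211
finger_force: 0.0
```

Emit:
move_arm --deltas '[0,0,0,0,0,0,1,0,0,0,0,0,0,1,0,0,0,0,0,0,1,0,0,0,0,0,0,1,0,0,0,0,0,0,1]'

```text
time: 5.65
tool_pos: [0.5701, -0.0053, 0.0166]
ee_rot: [3.14, -0.0, 1.384]
wrist_force: [0.3, -1.1, 0.6]
width: 0.0005
finger_force: 0.0
```

```bash
python3 - <<'E'
from h import *
a=[]
for n,b in (('side',(270,150,430,270)),('top',(240,150,400,270))):
    s=snap(n); a.append(cv2.resize(s['image'][b[1]:b[3],b[0]:b[2],::-1],None,fx=4,fy=4.0/1.6*1.0 if 0 else 2.4 if 0 else 4))
im=np.vstack(a); print(im.shape); cv2.imwrite('pics/c3.png',cv2.resize(im,(400,600)) if 0 else cv2.resize(np.hstack(a),(800,300)))
E
```

```text
(960, 640, 3)
```

View pics/c3.png

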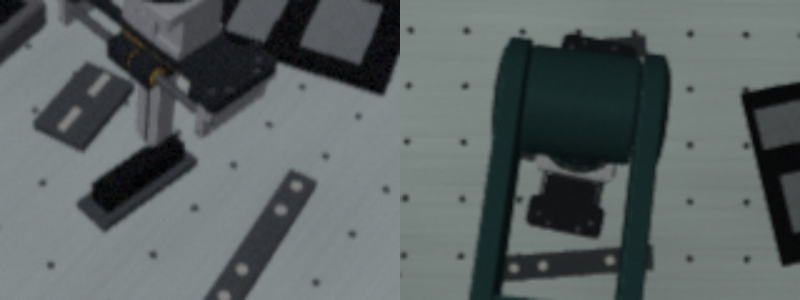

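```bash
python3 - <<'E'
from h import *
s=snap('side'); P=cloud(s); np.savez('sn.npz',**s)
print(ray(s,[(332,206),(330,200)],.016))
for v in range(180,212,3): print(v,[tuple((P[v,u]*1000).round().astype(int)) if P[v,u,0]==P[v,u,0] else 0 for u in range(322,346,3)])
print(robot.get_obs()['tool_pos'])
E
```

```text
[[ 0.58303337 -0.03022267  0.016     ]
 [ 0.59686672 -0.04155306  0.016     ]]
180 [(np.int64(570), np.int64(29), np.int64(158)), (np.int64(563), np.int64(29), np.int64(163)), (np.int64(555), np.int64(31), np.int64(170)), (np.int64(552), np.int64(25), np.int64(167)), (np.int64(548), np.int64(23), np.int64(168)), (np.int64(549), np.int64(11), np.int64(157)), (np.int64(548), np.int64(2), np.int64(150)), (np.int64(526), np.int64(26), np.int64(185))]
183 [(np.int64(644), np.int64(-74), np.int64(13)), (np.int64(563), np.int64(29), np.int64(155)), (np.int64(555), np.int64(31), np.int64(162)), (np.int64(551), np.int64(28), np.int64(162)), (np.int64(545), np.int64(26), np.int64(164)), (np.int64(540), np.int64(24), np.int64(166)), (np.int64(555), np.int64(-11), np.int64(125)), (np.int64(612), np.int64(-116), np.int64(-1))]
186 [(np.int64(641), np.int64(-70), np.int64(8)), (np.int64(582), np.int64(1), np.int64(109)), (np.int64(574), np.int64(2), np.int64(116)), (np.int64(565), np.int64(5), np.int64(124)), (np.int64(559), np.int64(4), np.int64(127)), (np.int64(536), np.int64(28), np.int64(164))
[... 2309 characters left out ...]
64(-29), np.int64(0)), (np.int64(572), np.int64(2), np.int64(52)), (np.int64(562), np.int64(5), np.int64(62)), (np.int64(570), np.int64(-19), np.int64(33)), (np.int64(564), np.int64(-21), np.int64(35)), (np.int64(559), np.int64(-25), np.int64(36)), (np.int64(555), np.int64(-31), np.int64(33))]
210 [(np.int64(601), np.int64(-18), np.int64(0)), (np.int64(580), np.int64(0), np.int64(34)), (np.int64(574), np.int64(-2), np.int64(36)), (np.int64(571), np.int64(-8), np.int64(33)), (np.int64(565), np.int64(-11), np.int64(34)), (np.int64(560), np.int64(-16), np.int64(33)), (np.int64(555), np.int64(-19), np.int64(34)), (np.int64(553), np.int64(-28), np.int64(27))]
[ 0.57013892 -0.00533428  0.01659702]
```

```bash
python3 - <<'E'
from h import *
for n,b in (('side',(590,0,640,120)),('top',(510,355,640,400))):
    s=load(n); P=cloud(s)[b[1]:b[3],b[0]:b[2]].reshape(-1,3); P=P[np.isfinite(P[:,0])&(P[:,2]>.06)]
    d=np.hypot(P[:,0]-.191,P[:,1]+.515); P=P[d<.1]
    print(n,len(P)); 
    if len(P): 
        q=P[P[:,2].argsort()][:8]; print(q.round(3)); print(np.histogram(P[:,2],bins=np.arange(.1,.4,.02)))
s=dict(np.load('sn.npz')); P=cloud(s).reshape(-1,3); 
d=(abs(P[:,0]-.57)<.02)&(abs(P[:,1]+.005)<.02); print(np.histogram(P[d][:,2],bins=np.arange(0,.2,.01)))
E
```

```text
side 927
[[ 0.21  -0.558  0.204]
 [ 0.206 -0.561  0.204]
 [ 0.203 -0.563  0.205]
 [ 0.215 -0.562  0.205]
 [ 0.214 -0.558  0.205]
 [ 0.216 -0.556  0.205]
 [ 0.199 -0.564  0.206]
 [ 0.212 -0.558  0.206]]
(array([  0,   0,   0,   0,   0,  75, 105, 114, 116,  41, 238, 180,  58,
         0,   0]), array([0.1 , 0.12, 0.14, 0.16, 0.18, 0.2 , 0.22, 0.24, 0.26, 0.28, 0.3 ,
       0.32, 0.34, 0.36, 0.38, 0.4 ]))
top 2154
[[ 0.209 -0.561  0.204]
 [ 0.182 -0.468  0.206]
 [ 0.204 -0.563  0.207]
 [ 0.18  -0.465  0.207]
 [ 0.206 -0.56   0.208]
 [ 0.214 -0.558  0.208]
 [ 0.181 -0.466  0.208]
 [ 0.179 -0.462  0.209]]
(array([  0,   0,   0,   0,   0,  53, 102,  65,  33,  13, 265, 479, 788,
         4, 131]), array([0.1 , 0.12, 0.14, 0.16, 0.18, 0.2 , 0.22, 0.24, 0.26, 0.28, 0.3 ,
       0.32, 0.34, 0.36, 0.38, 0.4 ]))
(array([ 40,  60,  37, 145,   0,  12,  43,  45,  47,  49,  47,  40,  21,
         3,   0,   0,   3,  32,  10]), array([0.  , 0.01, 0.02, 0.03, 0.04, 0.05, 0.06, 0.07, 0.08, 0.09, 0.1 ,
       0.11, 0.12, 0.13, 0.14, 0.15, 0.16, 0.17, 0.18, 0.19]))
```

The fingertips actually sit about 33 mm higher than the reported TCP: depth shows the tips at about 0.204 against 0.1695 reported at the start, and about 0.050 against 0.0166 now. x and y agree. I'll correct z by that amount.

Emit:
move_arm --deltas '[0,0,0,0,0,0,-0.3,0,0,0,0,0,0,-0.3,0,0,0,0,0,0,-0.3,0,0,0,0,0,0,-0.3,0,0,0,0,0,0,-0.3,0,0,0,0,0,0,-0.3,0,0,0,0,0,0,-0.3,0,0,0,0,0,0.8,-0.3]'

```text
time: 6.6
tool_pos: [0.5714, -0.0054, 0.0097]
ee_rot: [3.137, -0.0, 1.384]
wrist_force: [0.0, -0.4, -0.5]
width: 0.0597
finger_force: 0.0
```

Emit:
move_arm --deltas '[0,0,0,0,0,0.8,-0.3,0,0,0,0,0,1.6,-0.3,0,0,0,0,0,2.2,-0.3,0,0,0,0,0,2.5,-0.3,0,0,0,0,0,2.5,1,0,0,0,0,0,2.5,1,0,0,0,0,0,2.5,1,0,0,0,0,0,2.5,1]'

```text
time: 7.4
tool_pos: [0.5706, -0.0054, -0.0159]
ee_rot: [3.139, -0.0, 1.384]
wrist_force: [0.4, -0.3, -0.4]
width: 0.0323
finger_force: 0.0
```

Emit:
move_arm --deltas '[0,0,0,0,0,0,1,0,0,0,0,0,0,1,0,0,0,0,0,0,1,0,0,0,0,0,0,1]'

```text
time: 7.8
tool_pos: [0.57, -0.0053, -0.0161]
ee_rot: [3.141, -0.0, 1.384]
wrist_force: [-1.3, -0.0, 2.5]
width: 0.022
finger_force: 30.0
```

Emit:
move_arm --deltas '[0,0,0,0,0,-0.3,1,0,0,0,0,0,-1,1,0,0,0,0,0,-3,1,0,0,0,0,0,-6,1,0,0,0,0,0,-8,1,0,0,0,0,0,-8,1,0,0,0,0,0,-8,1]'

```text
time: 8.5
tool_pos: [0.5702, -0.0053, 0.0635]
ee_rot: [3.14, -0.0, 1.384]
wrist_force: [0.5, 0.7, -2.3]
width: 0.0218
finger_force: 30.0
```

```bash
python3 -c "
from h import *
go(614.6,295.7,60,104.9)"
```

```text
turn [ 0.002  0.    -0.447] shift cm [30.4  -1.23  0.35] | at [570.2  -5.3  63.5] [179.9  -0.   79.3] 0.0218 29.99076157808304 [ 0.5  0.7 -2.3]
```

Emit:
move_arm --deltas '[0,0,-0.07,4,-0.2,0,1,0,0,-0.15,8.5,-0.4,0,1,0,0,-0.22,13,-0.5,0,1,0,0,-0.3,17.5,-0.7,0,1,0,0,-0.37,22,-0.9,0,1,0,0,-0.447,26.5,-1.1,0,1,0,0,-0.447,30.4,-1.2,0,1,0,0,-0.447,30.4,-1.2,0,1]'

```text
time: 9.3
tool_pos: [0.6128, 0.3006, 0.0599]
ee_rot: [-3.139, -0.002, 1.837]
wrist_force: [-0.3, -0.5, -1.9]
width: 0.0215
finger_force: 30.0
```

```bash
python3 - <<'E'
from h import *
go(614.6,295.7,11,104.9)
s=snap('side'); np.savez('sn.npz',**s); cv2.imwrite('pics/c4.png',cv2.resize(s['image'][200:400,130:370,::-1],None,fx=3,fy=3))
s=snap('top'); hsv=cv2.cvtColor(s['image'],cv2.COLOR_RGB2HSV); m=cv2.inRange(hsv,(10,110,80),(35,255,255))
_,_,st,c=cv2.connectedComponentsWithStats(m)
for i in range(1,len(c)):
    if st[i,4]>8: print('chip',c[i].round(1),st[i,4])
E
```

```text
turn [-0.003 -0.002  0.006] shift cm [-0.53  0.05  4.89] | at [612.8 300.6  59.9] [-1.798e+02 -1.000e-01  1.052e+02] 0.0215 29.991127252578735 [-0.3 -0.5 -1.9]
chip [207.9 214.4] 36
chip [198.5 226.7] 14
```

View pics/c4.png

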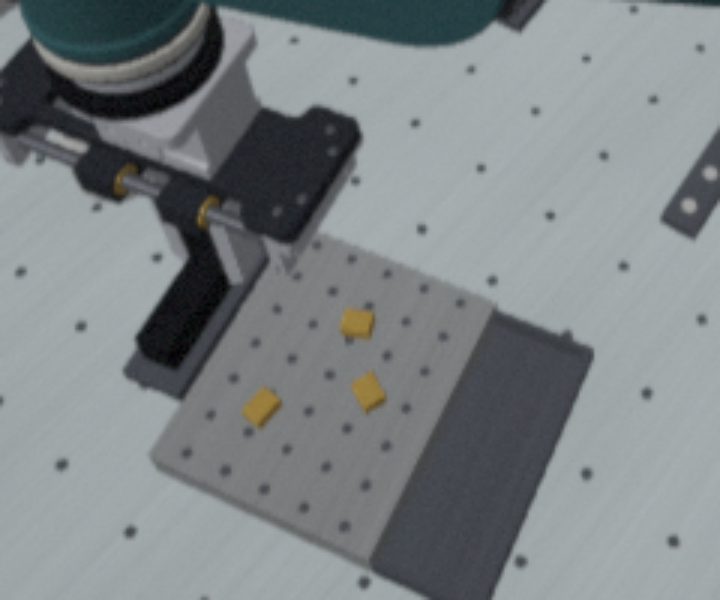

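The scraper hangs level over the far plate edge (crop (200,300)), parallel to it, with the chips at (358,322), (368,392) and (262,407) ahead of it. Lower it.

Emit:
move_arm --deltas '[0,0,0.006,-0.4,0,2,1,0,0,0.006,-0.4,0,3.5,1,0,0,0.006,-0.4,0,4.3,1,0,0,0.006,-0.4,0,4.7,1,0,0,0.006,-0.4,0,4.9,1,0,0,0.006,-0.4,0,4.9,1,0,0,0.006,-0.4,0,4.9,1]'

```text
time: 10.1
tool_pos: [0.6165, 0.292, 0.0156]
ee_rot: [3.139, 0.0, 1.825]
wrist_force: [-0.3, 0.7, -2.6]
width: 0.022
finger_force: 30.0
```

```bash
python3 -c "
from h import *
go(482.2,260.5,10.2,104.9)"
```

```text
turn [ 0.003  0.    -0.006] shift cm [  0.33 -13.79   0.5 ] | at [616.5 292.   15.6] [179.8   0.  104.6] 0.022 29.990802705287933 [-0.3  0.7 -2.6]
```

Emit:
move_arm --deltas '[0,0,-0.006,0.35,0,0.2,1,0,0,-0.006,0.35,0,0.4,1,0,0,-0.006,0.35,0,0.45,1,0,0,-0.006,0.35,0,0.5,1,0,0,-0.006,0.35,0,0.5,1]'

```text
time: 10.6
tool_pos: [0.6149, 0.2951, 0.0095]
ee_rot: [3.141, 0.0, 1.831]
wrist_force: [-0.3, -0.3, -1.6]
width: 0.0218
finger_force: 30.0
```

```bash
python3 -c "
from h import *
go(482.2,260.5,10.2,104.9)"
```

```text
turn [ 0.001  0.    -0.   ] shift cm [  0.07 -13.72  -0.08] | at [614.9 295.1   9.5] [179.9   0.  104.9] 0.0218 29.990783035755157 [-0.3 -0.3 -1.6]
```

Emit:
move_arm --deltas '[0,0,0,0,-0.8,-0.05,1,0,0,0,0,-1.7,-0.08,1,0,0,0,0,-2.6,-0.08,1,0,0,0,0,-3.5,-0.08,1,0,0,0,0,-4.4,-0.08,1,0,0,0,0,-5.3,-0.08,1,0,0,0,0,-6.2,-0.08,1,0,0,0,0,-7.0,-0.08,1]'

```text
time: 11.4
tool_pos: [0.5467, 0.277, 0.0106]
ee_rot: [3.14, 0.0, 1.831]
wrist_force: [0.7, 0.4, -1.0]
width: 0.0216
finger_force: 30.0
```

```bash
python3 - <<'E'
from h import *
go(482.2,260.5,10.2,104.9)
s=snap('side'); hsv=cv2.cvtColor(s['image'],cv2.COLOR_RGB2HSV); m=cv2.inRange(hsv,(10,110,80),(35,255,255))
_,_,st,c=cv2.connectedComponentsWithStats(m)
t=np.radians(14.9);A=np.array([[np.cos(t),np.sin(t)],[-np.sin(t),np.cos(t)]])
for i in range(1,len(c)):
    if st[i,4]>8: print('chip',c[i].round(1),st[i,4],(A@(ray(s,c[i],.033)[0,:2]*1000-[546,293])).round())
E
```

```text
turn [ 0.002  0.    -0.   ] shift cm [ 0.07 -6.66  0.03] | at [546.7 277.   10.6] [179.9   0.  104.9] 0.0216 29.990854561328888 [ 0.7  0.4 -1. ]
chip [263.  314.9] 82 [-30. -29.]
chip [255.9 331.5] 88 [-33.   2.]
chip [244.7 346.8] 104 [-28.  32.]
```

Emit:
move_arm --deltas '[0,0,0,0,-0.8,0,1,0,0,0,0,-1.7,0,1,0,0,0,0,-2.5,0,1,0,0,0,0,-3.2,0,1,0,0,0,0,-3.9,0,1,0,0,0,0,-4.5,0,1,0,0,0,0,-5.1,0,1,0,0,0,0,-5.7,0,1]'

```text
time: 12.25
tool_pos: [0.4915, 0.2622, 0.0101]
ee_rot: [3.141, 0.0, 1.831]
wrist_force: [0.1, -0.1, -1.9]
width: 0.0217
finger_force: 30.0
```

Emit:
move_arm --deltas '[0,0,0,0,-0.5,0,1,0,0,0,0,-1.0,0,1,0,0,0,0,-1.0,0,1,0,0,0,0,-1.0,0,1]'

```text
time: 12.65
tool_pos: [0.4827, 0.26, 0.0104]
ee_rot: [3.14, 0.0, 1.831]
wrist_force: [-0.1, -0.1, -1.7]
width: 0.0216
finger_force: 30.0
```

```bash
python3 - <<'E'
from h import *
go(482.2,260.5,10.2,104.9)
t=np.radians(14.9);A=np.array([[np.cos(t),np.sin(t)],[-np.sin(t),np.cos(t)]])
for n in ('side','top'):
    s=snap(n); hsv=cv2.cvtColor(s['image'],cv2.COLOR_RGB2HSV); m=cv2.inRange(hsv,(10,110,60),(35,255,255)); P=cloud(s)
    _,L,st,c=cv2.connectedComponentsWithStats(m)
    for i in range(1,len(c)):
        if st[i,4]>8: print(n,'chip',c[i].round(1),st[i,4],(A@(ray(s,c[i],.012)[0,:2]*1000-[546,293])).round(), np.nanpercentile(P[L==i][:,2],[10,50,90]).round(3))
E
```

```text
turn [ 0.002  0.    -0.   ] shift cm [ 0.07 -0.03  0.02] | at [482.7 260.   10.4] [179.9   0.  104.9] 0.0216 29.99078392982483 [-0.1 -0.1 -1.7]
side chip [288.8 318. ] 15 [-70. -50.] [0.16  0.163 0.166]
side chip [297.9 333.8] 98 [-97. -30.] [0.009 0.014 0.015]
side chip [291.5 347.5] 102 [-97.  -4.] [0.011 0.014 0.016]
side chip [279.9 366.5] 111 [-92.  32.] [0.011 0.014 0.015]
top chip [217.1 251.3] 44 [-97. -29.] [0.01  0.014 0.019]
```

All three chips lie flat in the trough (tops at about 14 mm). Lift and carry the scraper to the tray.

Emit:
move_arm --deltas '[0,0,0,0,0,-1,1,0,0,0,0,0,-3,1,0,0,0,0,0,-6,1,0,0,0,0,0,-8,1,0,0,0,0,0,-8,1,0,0,0,0,0,-8,1]'

```text
time: 13.35
tool_pos: [0.4828, 0.26, 0.0906]
ee_rot: [3.139, 0.0, 1.831]
wrist_force: [0.7, 0.5, -2.4]
width: 0.0216
finger_force: 30.0
```

```bash
python3 -c "
from h import *
go(613.4,-266.1,80,103.4)"
```

```text
turn [0.002 0.    0.026] shift cm [-54.2   -0.9    1.08] | at [482.8 260.   90.6] [179.9   0.  104.9] 0.0216 29.99085009098053 [ 0.7  0.5 -2.4]
```

Emit:
move_arm --deltas '[0,0,0.004,-3,0,0,1,0,0,0.01,-7,-0.1,0,1,0,0,0.01,-11,-0.2,0,1,0,0,0.01,-15,-0.2,0,1,0,0,0.01,-19,-0.3,0,1,0,0,0.01,-23,-0.4,0,1,0,0,0.02,-27,-0.4,0,1,0,0,0.02,-31,-0.5,0,1]'

```text
time: 14.15
tool_pos: [0.5563, -0.0423, 0.0881]
ee_rot: [-3.139, -0.001, 1.811]
wrist_force: [0.1, 0.6, -2.0]
width: 0.0216
finger_force: 30.0
```

Emit:
move_arm --deltas '[0,0,0,-4,0,0,1,0,0,0,-8,-0.1,0,1,0,0,0,-12,-0.2,0.3,1,0,0,0,-16,-0.3,0.6,1,0,0,0.006,-20,-0.4,1,1,0,0,0.006,-22.4,-0.4,1,1,0,0,0.006,-23.2,-0.4,1,1,0,0,0.006,-23.2,-0.4,1,1]'

```text
time: 14.95
tool_pos: [0.6078, -0.2674, 0.0783]
ee_rot: [-3.14, -0.002, 1.803]
wrist_force: [-1.1, 0.6, -1.9]
width: 0.0218
finger_force: 30.0
```

Emit:
move_arm --deltas '[0,0,0,0,0,0,1,0,0,0,0,0,0,1]'

```text
time: 15.15
tool_pos: [0.6086, -0.2655, 0.0805]
ee_rot: [3.141, -0.0, 1.807]
wrist_force: [-0.3, 0.7, -1.8]
width: 0.0216
finger_force: 30.0
```

```bash
python3 - <<'E'
from h import *
go(613.4,-266.1,40,103.4)
s=snap('side'); np.savez('sn.npz',**s); cv2.imwrite('pics/c5.png',cv2.resize(s['image'][60:210,320:470,::-1],None,fx=4,fy=4,interpolation=cv2.INTER_CUBIC))
P=cloud(s).reshape(-1,3); u=np.array([-.232,.973]); q=P[:,:2]-[.610,-.252]
a=q@u; b=q@np.array([.973,.232])
for z0,z1 in ((.06,.075),(.075,.1)):
    m=(abs(a)<.09)&(abs(b)<.06)&(P[:,2]>z0)&(P[:,2]<z1); print(m.sum(),np.percentile(a[m],[1,5,95,99]).round(4),np.percentile(b[m],[1,5,95,99]).round(4))
m=(abs(a)<.09)&(abs(b)<.06); print(np.histogram(P[m][:,2],bins=np.arange(0,.2,.01)))
E
```

```text
turn [ 0.001 -0.     0.002] shift cm [-0.17  0.45  4.05] | at [ 608.6 -265.5   80.5] [179.9  -0.  103.5] 0.0216 29.9908447265625 [-0.3  0.7 -1.8]Traceback (most recent call last):
  File "<stdin>", line 7, in <module>
    return _quantile_unchecked(
        a, q, axis, out, overwrite_input, method, keepdims, weights)
    return _ureduce(a,
                    func=_quantile_ureduce_func,
    ...<5 lines>...
                    overwrite_input=overwrite_input,
                    method=method)
    r = func(a, **kwargs)
    result = _quantile(arr,
                       quantiles=q,
    ...<2 lines>...
                       out=out,
                       weights=wgt)
    slices_having_nans = np.isnan(arr[-1, ...])
                                  ~~~^^^^^^^^^
IndexError: index -1 is out of bounds for axis 0 with size 0
```

View pics/c5.png

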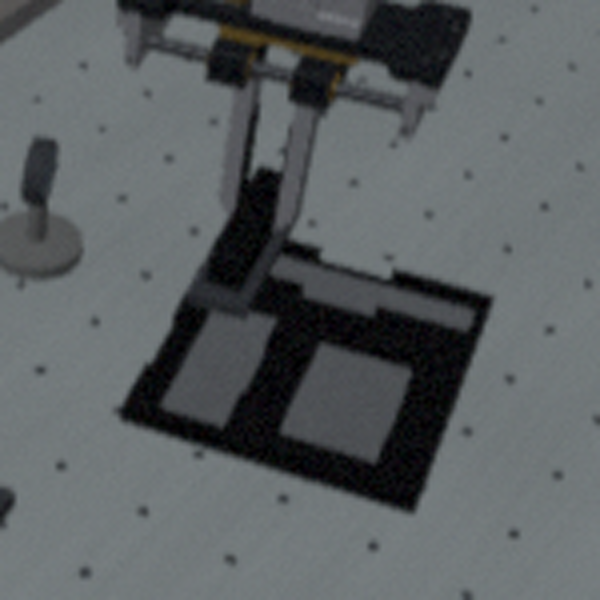

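The scraper hangs level at crop (240,240), lined up with the narrower slot at (220,370). Measure its position in the slot frame.

```bash
python3 - <<'E'
from h import *
s=dict(np.load('sn.npz'));P=cloud(s).reshape(-1,3); u=np.array([-.232,.973]); q=P[:,:2]-[.610,-.252]
a=q@u; b=q@np.array([.973,.232])
for z0,z1 in ((.092,.103),(.103,.11),(.11,.127),(.127,.136)):
    m=(abs(a)<.09)&(abs(b)<.06)&(P[:,2]>z0)&(P[:,2]<z1); print(z0,m.sum(),m.any() and (np.percentile(a[m],[1,5,95,99]).round(4),np.percentile(b[m],[1,5,95,99]).round(4)))
E
```

```text
0.092 48 (array([-0.0411, -0.0314,  0.0606,  0.0607]), array([-0.0236, -0.0235,  0.0092,  0.0109]))
0.103 156 (array([-0.0215, -0.0142,  0.0594,  0.0609]), array([-0.0236, -0.0233,  0.0106,  0.012 ]))
0.11 110 (array([-0.0124, -0.0055,  0.0503,  0.0515]), array([-0.0281, -0.0231,  0.0097,  0.0133]))
0.127 261 (array([-0.0372, -0.0309,  0.0484,  0.0508]), array([-0.0281, -0.0223,  0.0069,  0.0153]))
```

Emit:
move_arm --deltas '[0,0,0,-0.35,0.5,1.5,1,0,0,0,-0.35,0.5,4,1,0,0,0,-0.35,0.5,6,1,0,0,0,-0.35,0.5,7,1,0,0,0,-0.35,0.5,7.5,1,0,0,0,-0.35,0.5,7.5,1,0,0,0,-0.35,0.5,7.5,1]'

```text
time: 15.9
tool_pos: [0.6152, -0.2698, 0.0067]
ee_rot: [3.139, 0.002, 1.805]
wrist_force: [0.4, -1.1, -1.7]
width: 0.0219
finger_force: 30.0
```

```bash
python3 - <<'E'
from h import *
go(613.4,-266.1,-12,103.4)
for n,b in (('side',(340,80,460,200)),('top',(365,160,480,265))):
  s=snap(n)
  if n=='side': cv2.imwrite('pics/c6.png',cv2.resize(s['image'][b[1]:b[3],b[0]:b[2],::-1],None,fx=5,fy=5,interpolation=cv2.INTER_CUBIC))
  P=cloud(s).reshape(-1,3); u=np.array([-.232,.973]); q=P[:,:2]-[.610,-.252]
  a=q@u; v=q@np.array([.973,.232])
  for z0,z1 in ((.024,.034),(.049,.058)):
    m=(abs(a)<.09)&(abs(v)<.06)&(P[:,2]>z0)&(P[:,2]<z1); print(n,z0,m.sum(),m.any() and (np.percentile(a[m],[1,5,95,99]).round(4),np.percentile(v[m],[1,5,95,99]).round(4)))
E
```

```text
turn [0.003 0.002 0.   ] shift cm [ 0.41 -0.1   1.87] | at [ 615.2 -269.8    6.7] [1.798e+02 1.000e-01 1.034e+02] 0.0219 29.990793764591217 [ 0.4 -1.1 -1.7]
side 0.024 156 (array([-0.0414, -0.0204,  0.0541,  0.0551]), array([-0.0183, -0.018 ,  0.0166,  0.0176]))
side 0.049 214 (array([-0.0417, -0.0365,  0.0429,  0.0447]), array([-0.0228, -0.0155,  0.0118,  0.0189]))
top 0.024 77 (array([-0.0096, -0.0045,  0.0517,  0.0524]), array([-0.0184, -0.0171,  0.0168,  0.0173]))
top 0.049 59 (array([0.0049, 0.0076, 0.0415, 0.0423]), array([-0.0116, -0.0105,  0.0098,  0.0103]))
```

View pics/c6.png

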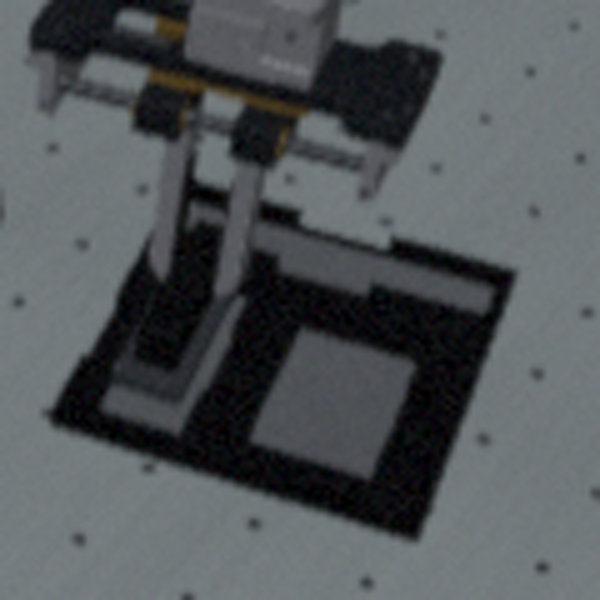

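The scraper is centred over its slot to within about 2 mm. Lower it the last 19 mm.

Emit:
move_arm --deltas '[0,0,0,0.2,0,0.3,1,0,0,0,0.2,0,0.6,1,0,0,0,0.2,0,0.9,1,0,0,0,0.2,0,1.2,1,0,0,0,0.2,0,1.4,1,0,0,0,0.2,0,1.5,1,0,0,0,0.2,0,1.6,1,0,0,0,0.2,0,1.6,1]'

```text
time: 16.8
tool_pos: [0.6139, -0.2676, -0.0106]
ee_rot: [3.141, 0.0, 1.805]
wrist_force: [0.4, 0.2, -2.0]
width: 0.0215
finger_force: 30.0
```

Emit:
move_arm --deltas '[0,0,0,0,0,0.1,1,0,0,0,0,0,0.1,1,0,0,0,0,0,0.1,1]'

```text
time: 17.1
tool_pos: [0.614, -0.2676, -0.0115]
ee_rot: [3.14, 0.0, 1.805]
wrist_force: [-0.6, 0.2, -1.3]
width: 0.0215
finger_force: 30.0
```

Emit:
move_arm --deltas '[0,0,0,0,0,0.06,1,0,0,0,0,0,0.06,1,0,0,0,0,0,0.06,0,0,0,0,0,0,0.06,-0.2,0,0,0,0,0,0.06,-0.2,0,0,0,0,0,0.06,-0.2,0,0,0,0,0,0.06,-0.2,0,0,0,0,0,0.06,-0.2]'

```text
time: 17.9
tool_pos: [0.614, -0.2676, -0.0121]
ee_rot: [3.14, 0.0, 1.805]
wrist_force: [0.3, 0.4, 0.4]
width: 0.0561
finger_force: 0.0
```

Emit:
move_arm --deltas '[0,0,0,0,0,-1,-0.3,0,0,0,0,0,-3,-0.5,0,0,0,0,0,-6,-0.5,0,0,0,0,0,-9,-0.5,0,0,0,0,0,-9,-0.5,0,0,0,0,0,-9,-0.5]'

```text
time: 18.5
tool_pos: [0.6146, -0.2679, 0.0795]
ee_rot: [3.138, 0.002, 1.805]
wrist_force: [-0.6, -0.2, 0.1]
width: 0.0704
finger_force: 0.0
```

```bash
python3 - <<'E'
from h import *
# base pose: centre between the two views; psi along its long side
go(662.7,-28.5,20,96.1)
go(453.0,-1,20,94.8)
for n in ('side','top'):
  s=snap(n); P=cloud(s).reshape(-1,3); u=np.array([-.232,.973]); q=P[:,:2]-[.610,-.252]
  a=q@u; v=q@np.array([.973,.232])
  for z0,z1 in ((.010,.0175),(.033,.043)):
    m=(abs(a)<.058)&(abs(v)<.021)&(P[:,2]>z0)&(P[:,2]<z1); print(n,z0,m.sum(),m.any() and (np.median(P[m][:,2]),np.percentile(a[m],[1,5,95,99]).round(4),np.percentile(v[m],[1,5,95,99]).round(4)))
E
```

```text
turn [0.004 0.002 0.128] shift cm [22.19 10.21  5.94] | at [ 614.6 -267.9   79.5] [1.798e+02 1.000e-01 1.034e+02] 0.0704 0.0 [-0.6 -0.2  0.1]
turn [0.004 0.002 0.15 ] shift cm [29.72 -9.55  5.85] | at [ 614.6 -267.9   79.5] [1.798e+02 1.000e-01 1.034e+02] 0.0704 0.0 [-0.6 -0.2  0.1]
side 0.01 182 (np.float64(0.014016472938544744), array([-0.0574, -0.052 ,  0.0552,  0.0569]), array([-0.0188, -0.0185,  0.0167,  0.0174]))
side 0.033 226 (np.float64(0.03785372599636527), array([-0.0419, -0.0376,  0.0456,  0.0471]), array([-0.0117, -0.011 ,  0.0086,  0.0094]))
top 0.01 134 (np.float64(0.01460376305951816), array([-0.0222, -0.012 ,  0.0536,  0.0544]), array([-0.0193, -0.0186,  0.0163,  0.0183]))
top 0.033 164 (np.float64(0.03870364662587222), array([-0.0114, -0.0053,  0.0425,  0.0442]), array([-0.0123, -0.0113,  0.0088,  0.0095]))
```

Scraper is fully down (foot top 14 mm, bar top 38 mm). Now measure the base and strap by height.

```bash
python3 - <<'E'
from h import *
for n in ('side','top'):
  for nm,c,r in (('base',(.663,-.0285),.075),('strap',(.453,-.001),.1)):
    s=load(n); P=cloud(s); z=P[...,2]
    m=((z>.006)&(z<.02)&(np.hypot(P[...,0]-c[0],P[...,1]-c[1])<r)).astype(np.uint8)
    m=cv2.morphologyEx(m,cv2.MORPH_OPEN,np.ones((3,3)))
    N,L,st,_=cv2.connectedComponentsWithStats(m); i=1+st[1:,4].argmax(); Q=P[L==i]; 
    print(n,nm,len(Q),np.median(Q[:,2]).round(4),np.array(cv2.minAreaRect((Q[:,:2]*1000).astype(np.float32))[0]).round(1),cv2.minAreaRect((Q[:,:2]*1000).astype(np.float32))[1:])
E
```

```text
side base 734 0.012 [663.3 -28.9] ((55.18054962158203, 92.19776916503906), 6.14842414855957)
side strap 858 0.0121 [453.9  -0.8] ((26.936044692993164, 160.38951110839844), 5.143491744995117)
top base 673 0.0129 [662.8 -30.8] ((54.467185974121094, 89.89208221435547), 6.004101753234863)
top strap 613 0.0131 [453.1  -2.7] ((25.881074905395508, 160.42791748046875), 5.268758296966553)
```

Emit:
move_arm --deltas '[0,0,0.02,4,1.8,-0.5,-1,0,0,0.04,8,3.6,0,-1,0,0,0.06,12,5.4,0,-1,0,0,0.09,16,7.2,2,-1,0,0,0.11,20,9.0,4,-1,0,0,0.128,22,10.2,5,-1,0,0,0.128,22,10.2,5.9,-1,0,0,0.128,22,10.2,5.9,-1]'

```text
time: 19.4
tool_pos: [0.6598, -0.0296, 0.0152]
ee_rot: [-3.136, -0.0, 1.678]
wrist_force: [0.4, 0.0, -0.5]
width: 0.094
finger_force: 0.0
```

Emit:
move_arm --deltas '[0,0,0,0,0,0,-1,0,0,0,0,0,0,-1]'

```text
time: 19.6
tool_pos: [0.6624, -0.0316, 0.0195]
ee_rot: [3.14, 0.001, 1.675]
wrist_force: [-0.1, -0.2, 0.3]
width: 0.0942
finger_force: 0.0
```

```bash
python3 -c "
from h import *
go(663,-30,-29,96.1)"
```

```text
turn [ 0.002  0.001 -0.002] shift cm [0.15 0.07 4.85] | at [662.4 -31.6  19.5] [179.9   0.   96. ] 0.0942 0.0 [-0.1 -0.2  0.3]
```

Emit:
move_arm --deltas '[0,0,0,0.15,0.05,2,-1,0,0,0,0.15,0.05,3.5,-1,0,0,0,0.15,0.05,4.2,-1,0,0,0,0.15,0.05,4.6,-0.2,0,0,0,0.15,0.05,4.85,1,0,0,0,0.15,0.05,4.85,1,0,0,0,0.15,0.05,4.85,1,0,0,0,0.15,0.05,4.85,1]'

```text
time: 20.4
tool_pos: [0.6631, -0.0284, -0.0288]
ee_rot: [3.139, 0.001, 1.677]
wrist_force: [-0.5, -0.3, -0.2]
width: 0.0574
finger_force: 0.0
```

Emit:
move_arm --deltas '[0,0,0,0,0,0,1,0,0,0,0,0,0,1,0,0,0,0,0,0,1]'

```text
time: 20.7
tool_pos: [0.6632, -0.0284, -0.0288]
ee_rot: [3.139, 0.0, 1.677]
wrist_force: [1.0, -0.1, 1.8]
width: 0.0536
finger_force: 30.0
```

Emit:
move_arm --deltas '[0,0,0,0,0,-0.3,1,0,0,0,0,0,-1,1,0,0,0,0,0,-3,1,0,0,0,0,0,-6,1,0,0,0,0,0,-9,1,0,0,0,0,0,-9,1,0,0,0,0,0,-9,1]'

```text
time: 21.4
tool_pos: [0.6626, -0.0284, 0.0607]
ee_rot: [3.139, 0.0, 1.677]
wrist_force: [-1.1, 0.5, -2.1]
width: 0.0535
finger_force: 30.0
```

```bash
python3 -c "
from h import *
go(529,-268.7,60,103.4)"
```

```text
turn [ 0.002  0.001 -0.128] shift cm [-22.48 -15.83   0.04] | at [662.6 -28.4  60.7] [179.9   0.   96.1] 0.0535 29.998828768730164 [-1.1  0.5 -2.1]
```

Emit:
move_arm --deltas '[0,0,-0.02,-3,-2.1,0,1,0,0,-0.04,-6.5,-4.6,0,1,0,0,-0.06,-10,-7.0,0,1,0,0,-0.08,-13.5,-9.5,0,1,0,0,-0.1,-17,-12,0,1,0,0,-0.12,-20,-14.1,0,1,0,0,-0.128,-22,-15.5,0,1,0,0,-0.128,-22.5,-15.8,0,1]'

```text
time: 22.2
tool_pos: [0.526, -0.2702, 0.0572]
ee_rot: [-3.139, -0.003, 1.801]
wrist_force: [0.3, 0.7, -1.4]
width: 0.0537
finger_force: 30.0
```

Emit:
move_arm --deltas '[0,0,0,0,0,0,1,0,0,0,0,0,1,1,0,0,0,0,0,3,1,0,0,0,0,0,4.5,1,0,0,0,0,0,5,1,0,0,0,0,0,5,1,0,0,0,0,0,5,1]'

```text
time: 22.9
tool_pos: [0.5297, -0.2686, 0.0107]
ee_rot: [3.14, 0.001, 1.805]
wrist_force: [0.1, 0.0, -1.7]
width: 0.0536
finger_force: 30.0
```

```bash
cat > chk.py <<'E'
from h import *
def chk(c,psi,hl,hw,z0,z1):
  t=np.radians(psi); u=np.array([np.cos(t),np.sin(t)]); w=np.array([np.sin(t),-np.cos(t)])
  for n in ('side','top'):
    s=snap(n); P=cloud(s).reshape(-1,3); q=P[:,:2]-np.array(c)/1000; a=q@u; v=q@w
    m=(abs(a)<hl+.015)&(abs(v)<hw+.012)&(P[:,2]>z0)&(P[:,2]<z1)
    print(n,m.sum(),m.sum()>5 and (np.median(P[m][:,2]).round(4),'along',np.percentile(a[m],[1,5,95,99]).round(4),'across(tool y)',np.percentile(v[m],[1,5,95,99]).round(4)))
E
python3 -c "
from chk import *
go(529,-268.7,-24.8,103.4)
chk((529.5,-270),103.4,.045,.027,.035,.055)"
```

```text
turn [0.002 0.001 0.001] shift cm [ 0.01 -0.08  3.55] | at [ 529.7 -268.6   10.7] [179.9   0.  103.4] 0.0536 29.998900294303894 [ 0.1  0.  -1.7]
side 645 (np.float64(0.0514), 'along', array([-0.0429, -0.0375,  0.0456,  0.0471]), 'across(tool y)', array([-0.0287, -0.0247,  0.0247,  0.0292]))
top 202 (np.float64(0.0522), 'along', array([-0.0053,  0.007 ,  0.0437,  0.0443]), 'across(tool y)', array([-0.025 , -0.0195,  0.0245,  0.0258]))
```

Emit:
move_arm --deltas '[0,0,0,0,0,1,1,0,0,0,0,0,1.8,1,0,0,0,0,0,2.3,1,0,0,0,0,0,2.7,1,0,0,0,0,0,3.0,1,0,0,0,0,0,3.2,1,0,0,0,0,0,3.35,1,0,0,0,0,0,3.4,1]'

```text
time: 23.8
tool_pos: [0.5293, -0.2689, -0.0237]
ee_rot: [3.14, 0.0, 1.805]
wrist_force: [0.4, 1.0, -1.2]
width: 0.0537
finger_force: 30.0
```

Emit:
move_arm --deltas '[0,0,0,0,0,0.05,1,0,0,0,0,0,0.1,1,0,0,0,0,0,0.1,1]'

```text
time: 24.1
tool_pos: [0.5293, -0.2688, -0.0246]
ee_rot: [3.14, 0.0, 1.805]
wrist_force: [-0.3, 0.4, -1.1]
width: 0.0534
finger_force: 30.0
```

Nearly on the floor; release gently and retreat.

Emit:
move_arm --deltas '[0,0,0,0,0,0.02,1,0,0,0,0,0,0.02,-0.3,0,0,0,0,0,0.02,-0.45,0,0,0,0,0,0.02,-0.45,0,0,0,0,0,0.02,-0.45,0,0,0,0,0,0.02,-0.45]'

```text
time: 24.7
tool_pos: [0.5293, -0.2689, -0.0248]
ee_rot: [3.14, 0.0, 1.805]
wrist_force: [-1.1, -0.0, -0.1]
width: 0.0679
finger_force: 0.0
```

Emit:
move_arm --deltas '[0,0,0,0,0,-1,-0.45,0,0,0,0,0,-3,-0.45,0,0,0,0,0,-6,-0.45,0,0,0,0,0,-9,-0.45,0,0,0,0,0,-9,-0.45,0,0,0,0,0,-9,-0.45]'

```text
time: 25.3
tool_pos: [0.5298, -0.2692, 0.0665]
ee_rot: [3.139, 0.002, 1.805]
wrist_force: [-0.6, 0.3, -1.0]
width: 0.0681
finger_force: 0.0
```

```bash
python3 -c "
from chk import *
go(453.5,-1.8,20,95.2)
chk((529.5,-270),103.4,.035,.018,.008,.03)"
```

```text
turn [0.003 0.002 0.143] shift cm [27.79 -1.23  4.58] | at [ 529.8 -269.2   66.5] [1.798e+02 1.000e-01 1.034e+02] 0.0681 0.0 [-0.6  0.3 -1. ]
side 617 (np.float64(0.0158), 'along', array([-0.0491, -0.042 ,  0.0445,  0.0466]), 'across(tool y)', array([-0.0278, -0.0259,  0.0237,  0.0258]))
top 421 (np.float64(0.0169), 'along', array([-0.0163, -0.0112,  0.0437,  0.0446]), 'across(tool y)', array([-0.0275, -0.0237,  0.0241,  0.0261]))
```

Base down flat (top at 16 mm). Now the strap.

Emit:
move_arm --deltas '[0,0,0.02,3.5,-0.2,0,-0.4,0,0,0.04,8,-0.4,0,-0.4,0,0,0.07,12.5,-0.6,0,-0.4,0,0,0.1,17,-0.8,1,-0.4,0,0,0.12,21.5,-1,2.5,-0.4,0,0,0.143,25.5,-1.2,3.5,-0.4,0,0,0.143,27.4,-1.2,4.6,-0.4,0,0,0.143,27.8,-1.2,4.6,-0.4]'

```text
time: 26.2
tool_pos: [0.4495, 0.0011, 0.0158]
ee_rot: [-3.136, -0.002, 1.665]
wrist_force: [-1.0, -0.1, -0.5]
width: 0.0658
finger_force: 0.0
```

Emit:
move_arm --deltas '[0,0,0,0,0,0,-0.4,0,0,0,0,0,0,-0.4,0,0,0,0,0,0,-0.4]'

```text
time: 26.5
tool_pos: [0.4539, -0.0023, 0.0195]
ee_rot: [3.139, 0.001, 1.66]
wrist_force: [0.7, 0.4, -0.2]
width: 0.0658
finger_force: 0.0
```

```bash
python3 -c "
from h import *
go(453.5,-1.8,-29,95.2)"
```

```text
turn [ 0.002  0.001 -0.001] shift cm [ 0.06 -0.05  4.85] | at [453.9  -2.3  19.5] [179.9   0.   95.1] 0.0658 0.0 [ 0.7  0.4 -0.2]
```

Emit:
move_arm --deltas '[0,0,0,0.05,-0.05,2,-0.4,0,0,0,0.05,-0.05,3.5,-0.4,0,0,0,0.05,-0.05,4.2,-0.4,0,0,0,0.05,-0.05,4.6,-0.4,0,0,0,0.05,-0.05,4.85,1,0,0,0,0.05,-0.05,4.85,1,0,0,0,0.05,-0.05,4.85,1,0,0,0,0.05,-0.05,4.85,1]'

```text
time: 27.3
tool_pos: [0.4531, -0.0008, -0.0289]
ee_rot: [3.139, 0.0, 1.662]
wrist_force: [0.1, 0.1, -0.3]
width: 0.0374
finger_force: 0.0
```

Emit:
move_arm --deltas '[0,0,0,0,0,0,1,0,0,0,0,0,0,1,0,0,0,0,0,0,1,0,0,0,0,0,0,1]'

```text
time: 27.7
tool_pos: [0.4531, -0.0007, -0.0291]
ee_rot: [3.139, 0.0, 1.662]
wrist_force: [0.3, 0.1, 2.0]
width: 0.0255
finger_force: 30.0
```

Emit:
move_arm --deltas '[0,0,0,0,0,-0.3,1,0,0,0,0,0,-1,1,0,0,0,0,0,-3,1,0,0,0,0,0,-6,1,0,0,0,0,0,-9,1,0,0,0,0,0,-9,1,0,0,0,0,0,-9,1]'

```text
time: 28.4
tool_pos: [0.4525, -0.0007, 0.0607]
ee_rot: [3.14, 0.0, 1.662]
wrist_force: [0.1, -0.2, -1.4]
width: 0.0255
finger_force: 30.0
```

```bash
python3 -c "
from h import *
go(583.8,-367.5,60,13.4)"
```

```text
turn [ 2.000e-03 -1.000e-03  1.428e+00] shift cm [-37.72   9.74   0.1 ] | at [452.5  -0.7  60.7] [179.9   0.   95.2] 0.0255 29.998811781406403 [ 0.1 -0.2 -1.4]
```

Emit:
move_arm --deltas '[0,0,0.14,-3,0.8,0,1,0,0,0.28,-6.5,1.7,0,1,0,0,0.42,-10.5,2.7,0,1,0,0,0.56,-14.5,3.7,0,1,0,0,0.7,-18.5,4.7,0,1,0,0,0.84,-22.5,5.8,0,1,0,0,0.98,-26,6.7,0,1,0,0,1.1,-29,7.5,0,1]'

```text
time: 29.2
tool_pos: [0.5521, -0.2838, 0.0572]
ee_rot: [-3.138, 0.002, 0.555]
wrist_force: [0.0, 0.6, -0.7]
width: 0.0257
finger_force: 30.0
```

Emit:
move_arm --deltas '[0,0,0,0,0,0,1,0,0,0,0,0,0,1,0,0,0,0,0,0,1]'

```text
time: 29.5
tool_pos: [0.5524, -0.2811, 0.0589]
ee_rot: [-3.139, 0.0, 0.563]
wrist_force: [0.5, 1.0, -1.0]
width: 0.0257
finger_force: 30.0
```

```bash
python3 -c "
from h import *
go(584.5,-366,30,13.4)"
```

```text
turn [-0.003  0.001  0.329] shift cm [-1.82  8.9   2.87] | at [ 552.4 -281.1   58.9] [-179.8    0.    32.3] 0.0257 29.998841285705566 [ 0.5  1.  -1. ]
```

Emit:
move_arm --deltas '[0,0,0.1,-0.5,2.5,0,1,0,0,0.2,-1,5,0,1,0,0,0.3,-1.5,7.5,0,1,0,0,0.33,-1.8,8.9,0,1,0,0,0.33,-1.8,8.9,1.5,1,0,0,0.33,-1.8,8.9,2.9,1,0,0,0.33,-1.8,8.9,2.9,1,0,0,0.33,-1.8,8.9,2.9,1]'

```text
time: 30.3
tool_pos: [0.5848, -0.3657, 0.03]
ee_rot: [-3.139, 0.001, 0.233]
wrist_force: [-0.1, 0.3, -1.0]
width: 0.0254
finger_force: 30.0
```

Emit:
move_arm --deltas '[0,0,0,0,0,0.8,1,0,0,0,0,0,1.6,1,0,0,0,0,0,1.6,1,0,0,0,0,0,1.6,1]'

```text
time: 30.7
tool_pos: [0.5855, -0.3674, 0.0152]
ee_rot: [-3.141, -0.001, 0.232]
wrist_force: [-0.4, 0.1, -2.0]
width: 0.0251
finger_force: 30.0
```

```bash
python3 -c "
from chk import *
go(584.5,-366,-25,13.4)
chk((583.8,-366.5),13.4,.08,.013,.042,.065)
s=snap('side'); cv2.imwrite('pics/c7.png',cv2.resize(s['image'][80:200,340:460,::-1],None,fx=5,fy=5,interpolation=cv2.INTER_CUBIC))"
```

```text
turn [-0.    -0.001 -0.002] shift cm [-0.07 -0.16  4.02] | at [ 585.5 -367.4   15.2] [-180.    -0.    13.3] 0.0251 29.998813569545746 [-0.4  0.1 -2. ]
side 558 (np.float64(0.0556), 'along', array([-0.0788, -0.073 ,  0.0713,  0.078 ]), 'across(tool y)', array([-0.023 , -0.0145,  0.0116,  0.0153]))
top 248 (np.float64(0.0577), 'along', array([-0.0794, -0.0762,  0.0767,  0.0789]), 'across(tool y)', array([-0.0107, -0.0098,  0.0142,  0.0154]))
```

View pics/c7.png

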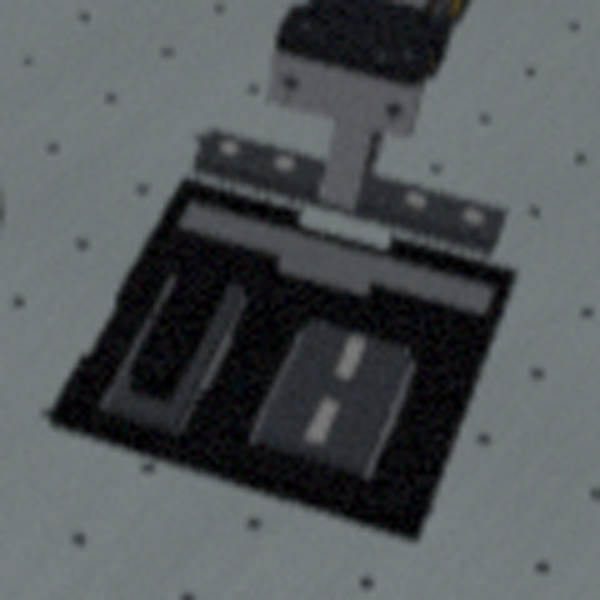

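The strap hangs flat and parallel over its slot at crop (345,190). Base and scraper are seated. Correct 1.7 mm across and lower.

Emit:
move_arm --deltas '[0,0,0,-0.05,-0.17,1,1,0,0,0,-0.05,-0.17,2,1,0,0,0,-0.05,-0.17,2.6,1,0,0,0,-0.05,-0.17,3.1,1,0,0,0,-0.05,-0.17,3.4,1,0,0,0,-0.05,-0.17,3.65,1,0,0,0,-0.05,-0.17,3.85,1,0,0,0,-0.05,-0.17,3.85,1]'

```text
time: 31.65
tool_pos: [0.5849, -0.3661, -0.0229]
ee_rot: [3.141, -0.001, 0.232]
wrist_force: [-0.8, -0.1, -1.1]
width: 0.0256
finger_force: 30.0
```

Emit:
move_arm --deltas '[0,0,0,0,0,0,1,0,0,0,0,0,0,1]'

```text
time: 31.85
tool_pos: [0.5852, -0.3663, -0.0224]
ee_rot: [3.141, -0.002, 0.232]
wrist_force: [-0.3, -0.6, -2.1]
width: 0.0251
finger_force: 30.0
```

Emit:
move_arm --deltas '[0,0,0,0,0,0.1,1,0,0,0,0,0,0.2,1,0,0,0,0,0,0.25,1,0,0,0,0,0,0.25,1,0,0,0,0,0,0.25,1]'

```text
time: 32.35
tool_pos: [0.585, -0.3661, -0.025]
ee_rot: [3.141, -0.001, 0.232]
wrist_force: [-0.5, 0.8, -0.2]
width: 0.0252
finger_force: 30.0
```

Emit:
move_arm --deltas '[0,0,0,0,0,0,0.3,0,0,0,0,0,0,0.1,0,0,0,0,0,0,0,0,0,0,0,0,0,0,0,0,0,0,0,0,0,0,0,0,0,0,0,0]'

```text
time: 32.95
tool_pos: [0.5849, -0.3661, -0.0253]
ee_rot: [3.141, -0.001, 0.232]
wrist_force: [-0.7, 0.2, 0.0]
width: 0.0472
finger_force: 0.0
```

Emit:
move_arm --deltas '[0,0,0,0,0,-1,0,0,0,0,0,0,-3,0,0,0,0,0,0,-6,0,0,0,0,0,0,-10,0,0,0,0,0,0,-14,0,0,0,0,0,0,-14,0,0,0,0,0,0,-14,0]'

```text
time: 33.65
tool_pos: [0.5856, -0.3667, 0.1172]
ee_rot: [3.138, -0.004, 0.232]
wrist_force: [-0.9, -0.0, -1.2]
width: 0.0471
finger_force: 0.0
```

```bash
python3 -c "
from chk import *
chk((584,-366),13.4,.07,.008,.008,.03)
chk((529.5,-270),103.4,.035,.018,.008,.03)
chk((610,-252),103.4,.043,.01,.008,.02)
s=snap('side'); print(robot.get_obs()['time'],robot.get_obs()['wrist_force']); t=np.radians(14.9);A=np.array([[np.cos(t),np.sin(t)],[-np.sin(t),np.cos(t)]])
m=cv2.inRange(cv2.cvtColor(s['image'],cv2.COLOR_RGB2HSV),(10,110,60),(35,255,255)); _,L,st,c=cv2.connectedComponentsWithStats(m)
print([(A@(ray(s,c[i],.012)[0,:2]*1000-[546,293])).round() for i in range(1,len(c)) if st[i,4]>30])
cv2.imwrite('pics/c8.png',cv2.resize(s['image'][80:400,140:460,::-1],(600,600),interpolation=cv2.INTER_CUBIC))"
```

```text
side 576 (np.float64(0.0154), 'along', array([-0.0806, -0.0741,  0.0734,  0.0834]), 'across(tool y)', array([-0.0194, -0.0173,  0.0177,  0.0191]))
top 285 (np.float64(0.0155), 'along', array([-0.0527, -0.0458,  0.0798,  0.0846]), 'across(tool y)', array([-0.0196, -0.0188,  0.0167,  0.0193]))
side 622 (np.float64(0.0161), 'along', array([-0.0494, -0.0425,  0.0449,  0.0463]), 'across(tool y)', array([-0.0277, -0.0258,  0.0236,  0.0257]))
top 751 (np.float64(0.0168), 'along', array([-0.0498, -0.0433,  0.0417,  0.0446]), 'across(tool y)', array([-0.0281, -0.0258,  0.0235,  0.0283]))
side 215 (np.float64(0.0138), 'along', array([-0.0572, -0.054 ,  0.0557,  0.057 ]), 'across(tool y)', array([-0.019 , -0.0184,  0.021 ,  0.0219]))
top 284 (np.float64(0.0148), 'along', array([-0.0575, -0.0537,  0.0536,  0.0558]), 'across(tool y)', array([-0.0193, -0.0188,  0.0201,  0.0217]))
34.0 [0.11002686 0.53727135 0.45907863]
[array([-96., -30.]), array([-96.,  -4.]), array([-92.,  32.])]
```

View pics/c8.png

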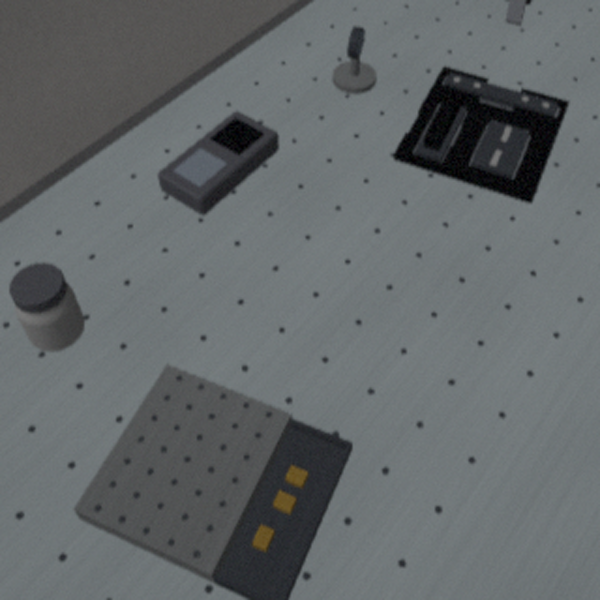

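The three chips lie in the trough at (296,476), (285,502) and (263,538). All three parts sit flat in the tray around (480,130), the bystanders have not moved, and the arm is clear.

```bash
python3 -c "
from bench import robot
print(robot.close_job())"
```

```text
the job is handed in; nothing more can be done
None
```

I handed the job in after about 34 s of robot time: the cameras show the three offcuts in the trough, the scraper, base and strap flat in their compartments and the bystanders unmoved (no verdict came back). The reported TCP was about 33 mm lower than the real fingertips, so my first two scraper grasps closed above the bar until I corrected for it.

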